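Open the noodle sheeter's roller gap by one ratchet notch

TASK

The sheet is coming out too thin: open the noodle sheeter's roller gap by exactly one notch of its ratchet. With a fingertip, tip the pawl up out of the wheel by its red-balled thumb lever until it lies back, push the star handwheel backward (clockwise as you face it) past the first tooth, tip the pawl down onto the wheel again, and push the handwheel on until the next tooth is stopped by the pawl. Only the fingers may touch the machine; leave the other things on the bench where they are.

Things in the scene. Friction and masses are not known exactly. Their poses are not given: they have to be found in the camera images.
- sheeter: Bench-top noodle sheeter, fixed: steel side plates, green base and motor case, two rollers. Origin on the bench straight below the ratchet axle, at the outer face of the near side plate; x points out along the axle, away from the machine, y right as you face the wheel, z up. It fills x -204 to 0, y -120 to 160 mm, up to 195 mm high; wheels and pawl stand out in front (x 10 to 97).
- axle (a point): Centre of the dark steel ratchet wheel, on the axle: x 17, y 0, z 135 mm in the sheeter's frame. The wheel is 14 mm thick (x 10 to 24) and has 12 saw teeth, root radius 46, tip radius 56 mm. The star handwheel sits on the same axle farther out.
- ratchet (a joint): Angle of ratchet and handwheel, rad. 0: tooth bears on the pawl (starts up to 0.05 below). Grows backward, clockwise as you face it: top knobs go to +y of the sheeter, the gap opens. One notch is 0.5236. Stiff (3 N at a knob), stays where left. A pawl that is down stops it at tooth faces (0, 0.5236, ..); dropped between 0.1 and 0.48 it rides a tooth's back and stops it at 0.5236.
- pawl (a joint): Angle of the pawl, rad: 0 fully down in a tooth gap; grows as the nose lifts (clockwise as you face it) to 1.66, thrown over and lying back on its rest pin. The nose clears the teeth from about 0.25. By its own weight it falls to the wheel from below about 0.65 and lies back from beyond about 0.8. A push of about 1 N moves it.
- pawl_pin (a point): The axis of the pawl's pivot pin at mid-thickness of the pawl: x 17, y 84, z 157 mm in the sheeter's frame. The brass-coloured pawl is 14 mm thick (x 10 to 24). Its arm runs from here about 62 mm to the nose; its thumb lever, a 10 mm round bar with a red ball of 18 mm, stands 60 mm from the pin.
- pawl_ball (a point): Centre of the red ball on the thumb lever. Pawl down: straight above the pin. Pawl thrown over: 60 mm to the right (+y) of the pin, 5 mm lower.
- pawl_nose (a point): The nose of the pawl's brass arm (middle of its end face). Pawl down: about 58 mm to the left (-y) of the pin and 24 mm higher, at the wheel. Pawl thrown over: the arm stands up, the nose about 29 mm to the right of the pin and 56 mm above it, and can be pushed back to the left.
- hub (a point): Centre of the star handwheel, on the axle, in the plane of its spokes (x 78 mm, z 135 mm in the sheeter's frame). The black hub is 46 mm across, 34 mm thick.
- knob (a point): Centre of one of the six black ball knobs of the star handwheel (22 mm across, 100 mm from the hub, at the ends of 12 mm round steel spokes). The other five follow every 60 degrees in the plane of the wheel; the angle at which the star is clamped to the axle differs from day to day.
- sauce: Sauce bottle, amber with black cap, 66 mm across, 190 mm tall, standing loose; origin at its foot. Leave alone.
- shaker: Aluminium flour shaker, 68 mm across, 113 mm tall, standing loose; origin at its foot. Leave alone.
- bowl: Small steel bowl, 104 mm across, 50 mm tall, loose; origin at its foot. Leave alone.
- brush: Flour brush, 200 mm long, lying loose on the bench. Leave alone.

How it is judged:
On the way, in this order (a step that is already met when the one before it is completed fails the run):
1. the pawl is thrown over and lies back, the wheel still where it was (value of joint pawl above 1.4 rad and value of joint ratchet below 0.06 rad), for 0.2 s.
2. with the pawl up, the wheel is pushed backward past the first tooth (value of joint pawl above 1 rad and value of joint ratchet above 0.08 rad), for 0.1 s.
At the end, for the whole second after the job is handed in: The wheel stands one notch back (0.46 to 0.57 rad, the tooth face within 3.5 degrees of the pawl), at rest, with the pawl fully down in that notch (below 0.06 rad); bottle, shaker, bowl and brush are within 20 mm of their places, the first three upright (value of joint ratchet between 0.46 and 0.57 rad and value of joint pawl below 0.06 rad and velocity of joint ratchet between -0.05 and 0.05 rad/s and distance of each of sauce, shaker, bowl, brush from where it was at the start of the episode below 0.02 m and angle between each of sauce, shaker, bowl's own z axis and vertical below 0.2 rad); the robot touches nothing.
It fails at once if a bystander is pushed or lifted more than 20 mm from its place (distance of any of sauce, shaker, bowl, brush from where it was at the start of the episode above 0.02 m).
It fails at once if a part of the arm other than the fingers presses on the machine (contact force between the arm and sheeter above 5 N).
It also fails if it takes over 56 s, if anything falls off the work surface, if the arm or the gripper's body presses on something with over 40 N, if the wrist force passes 120 N, or if a joint passes its speed limit or range.

ROBOT

A 6-joint arm with a two-finger parallel gripper is mounted at the origin on the work surface. World frame = base frame: x ahead of the robot, y to its left, z up, the work surface at z = 0. Lengths are in m, angles in rad, forces in N, time in s.
With the tool pointing down it reaches from about 0.4 to 0.825 m from the base axis. Payload 7 kg.
Tool frame: the origin (TCP) lies midway between the tips of the shut fingers; the grasp point (between the pads) lies 19 mm behind it; x points along the fingers, z is the direction in which the jaws open and shut, and the axes are right-handed (so a half turn about x gives the same grasp; the last joint's range is limited). The gripper opens to 88 mm and grips with 3 to 60 N. Pads are 19 mm wide; open, the fingers measure 130 mm over their backs; the gripper's body (78 mm by 193 mm) begins 47 mm behind the grasp point.
Start: joints at [-0.925, 0.359, 0.012, 0, -1.224, -0.288], TCP at [0.236, -0.632, 0.227] pointing down, gripper open.
Joint ranges: [-3.07, 3.07], [-1.43, 2.12], [-1.02, 1.25], [-3.03, 1.67], [-3.05, -0], [-3.03, 3.03]. Speed limits (rad/s): [2.39, 2.39, 3.01, 3.14, 3.14, 3.14].

INTERFACE

Orientations are given as a rotation vector (axis times angle).
In Python, from cell import robot gives the robot as it stands.
- The arm moves only by the tool send_rows, never from a script. Its argument "rows" is a list of rows, each a list of 5 numbers: the finger opening in mm, from 0 to 87.6, then the shift along the tool's x, y, z in units of 25 mm (1.0 is 25 mm), then the turn about the tool's x in units of 6 degrees (1.0 is 6 degrees). A call has exactly 8 rows; each row shifts and turns the pose as measured when the row begins, along the tool's axes as they then stand; what a row does not reach is not made up. A row lasts 1/10 s, in which the tool goes at most 50 mm and 8.59 degrees, less where a joint would pass 70% of its speed; a pose out of reach is approached as far as the arm can. A call is refused whole if a number of a shift passes 1 or a number of a turn 1, either way. A call with a gripper value outside its range is refused whole. The fingers move at their own pace and stop on an object; "force" is the grip in N (left out, the last holds). Time passes only in rows, so rows that do not move let the fingers close, or fill a call up. It gives the time, the measured TCP pose, the force and the opening at its end, in the units of the state.
- robot.state(): the state, without advancing time (a new reading comes with each control period).
- robot.get_image(name): name is "side" or "top" or "wrist"; returns a dict with "pixels" (400x640x3 uint8, red, green, blue), "mtx" (3x3 intrinsics, pixels), "R" (3x3) and "t" (3): a world point X has camera coordinates R X + t. Camera axes: x right, y down, z forward; pixel columns grow to the right and rows downward; lengths in m; the calibration is good to about 2 mm. A picture is of the moment at which its call begins. There is no depth.
- robot.sign_off(): hands the job in, once; it reports no verdict.
The state is a dict: "t": time; "joints": joint angles; "qvel": joint speeds; "effort": joint torques, N m; "ee_pos": TCP position; "eef_rot": TCP orientation; "contact_force": force on the tool from outside, world axes, zero at the start; "moment": the same for the moment, N m; "grip_width": opening from 0.0 (shut) to 1.0 (fully open).
Only numpy, scipy, OpenCV 4.12 (cv2) and the standard library are available. Lean on these libraries where they do the work, as an engineer would, in place of code of your own. Each camera call takes 0.05 s, during which the arm holds its last target.

## Working session

There is one attempt and no reset: what is moved stays moved. The work goes in short steps, Python scripts to look and compute and a tool call to move; the robot and the scene stay as the last step left them, time stands still between calls to the robot, and variables do not carry over. Pictures are saved under pics/ and viewed, and the job is handed in when it is done.

Besides the shell and the picture viewer there is one more tool, called after "Request:" as name(argument=value, ...) on one line, values as JSON. send_rows: Moves the arm, as the interface text tells. Its arguments: {"type":"object","properties":{"rows":{"type":"array","items":{"type":"array","items":{"type":"number"}}},"force":{"type":"number"}},"required":["rows"]}

```bash
ls; mkdir -p pics
python3 - <<'E'
from cell import robot
import cv2, numpy as np
print(robot.state())
for n in ["side","top","wrist"]:
    im=robot.get_image(n)
    cv2.imwrite(f"pics/{n}0.png",im["pixels"][:,:,::-1])
    np.savez(f"pics/{n}0.npz",**im)
    print(n,im["mtx"].tolist(),np.round(im["R"],3).tolist(),np.round(im["t"],3), "cam pos",np.round(-im["R"].T@im["t"],3))
E
```

```text
pics
{'t': 0.0, 'joints': array([-9.24874014e-01,  3.59375622e-01,  1.10571485e-02, -3.71766838e-04,
       -1.22411901e+00, -2.88121923e-01]), 'qvel': array([-0.00017728, -0.00020646,  0.00038007,  0.00142044, -0.00146796,
       -0.00092886]), 'effort': array([ 5.94085723e-04, -5.82719815e+01,  2.93070334e+01,  6.99805006e+00,
        6.90027126e-03, -1.55395710e-04]), 'ee_pos': array([ 0.23621116, -0.63178399,  0.22562535]), 'eef_rot': array([-1.46610584,  1.01734543,  1.46869423]), 'contact_force': array([-0.24377798, -0.04235565,  0.5898563 ]), 'moment': array([ 0.00982201, -0.02408064, -0.00229558]), 'grip_width': 0.9994665690801411}
side [[446.5875400654703, 0.0, 320.05602781711985], [0.0, 446.5875400654703, 196.96184542649218], [0.0, 0.0, 1.0]] [[-0.974, -0.227, -0.02], [-0.143, 0.678, -0.721], [0.177, -0.699, -0.693]] [0.529 0.3   0.777] cam pos [0.421 0.46  0.765]
top [[480.0399452758884, 0.0, 319.37062657399696], [0.0, 480.0399452758884, 203.1303928737429], [0.0, 0.0, 1.0]] [[-0.023, -0.999, -0.03], [-0.981, 0.029, -0.19], [0.19, 0.025, -0.981]] [-0.117  0.589  1.073] cam pos [ 0.371 -0.161  1.161]
wrist [[347.33100063007953, 0.0, 312.91973302431325], [0.0, 347.33100063007953, 202.823039880087], [0.0, 0.0, 1.0]] [[-0.35, 0.937, 0.001], [0.908, 0.338, 0.247], [0.232, 0.087, -0.969]] [ 0.673 -0.031  0.388] cam pos [ 0.174 -0.654  0.383]
```

View pics/side0.png

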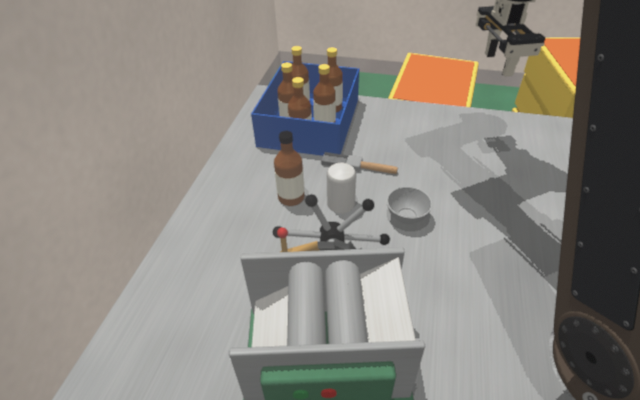

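View pics/top0.png

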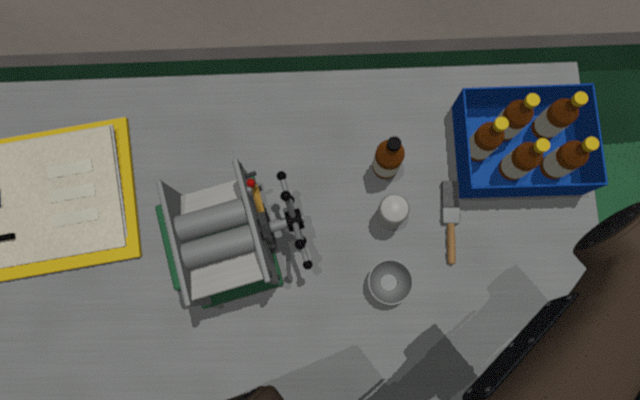

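View pics/wrist0.png

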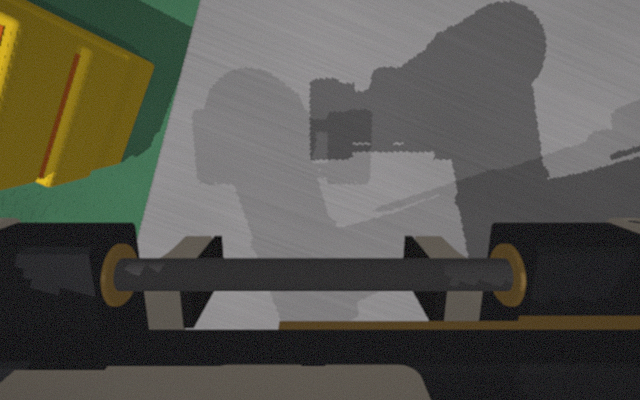

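Run:
```python
import cv2
t=cv2.imread("pics/top0.png")[130:320,140:340]; cv2.imwrite("pics/topc.png",cv2.resize(t,None,fx=3.15,fy=3.15,interpolation=cv2.INTER_CUBIC))
t=cv2.imread("pics/side0.png")[185:275,260:400]; cv2.imwrite("pics/sidec.png",cv2.resize(t,None,fx=5.5,fy=5.5,interpolation=cv2.INTER_CUBIC))
```

```text
(no output)
```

View pics/topc.png

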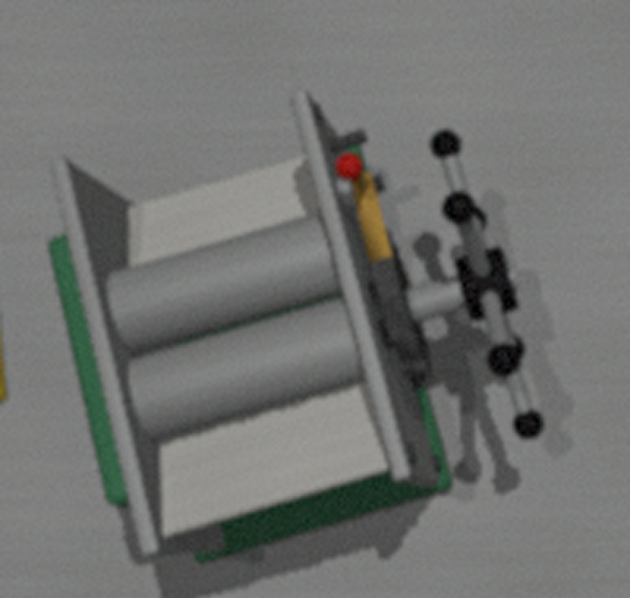

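View pics/sidec.png

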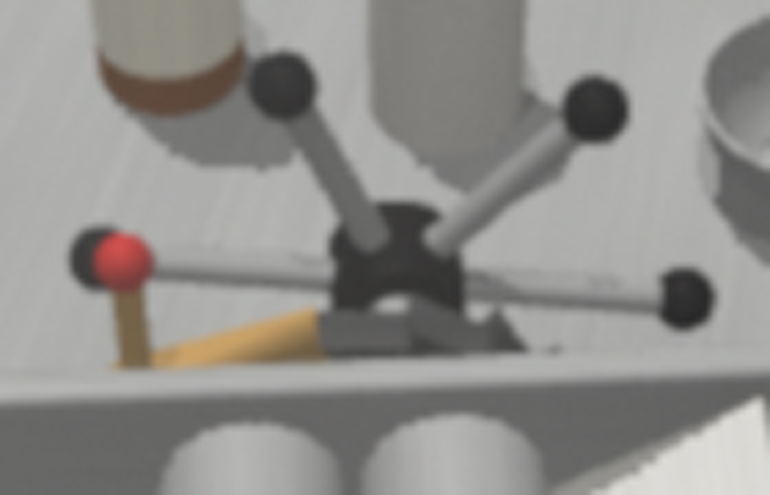

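```bash
cat > h.py <<'E'
import numpy as np, cv2
def P(d): return d["mtx"]@np.hstack([d["R"],d["t"].reshape(3,1)])
def tri(d1,p1,d2,p2):
    X=cv2.triangulatePoints(P(d1),P(d2),np.array(p1,float).reshape(2,1),np.array(p2,float).reshape(2,1))[:,0]; X=X[:3]/X[3]
    e=[np.linalg.norm((lambda q:q[:2]/q[2])(P(d)@np.r_[X,1])-p) for d,p in((d1,p1),(d2,p2))]
    return X,np.round(e,2)
def blob(d,c,r,kind):
    im=d["pixels"].astype(int); u0,v0=int(c[0])-r,int(c[1])-r
    s=im[v0:v0+2*r+1,u0:u0+2*r+1]
    if kind=="red": m=(s[...,0]>110)&(s[...,1]<80)
    else: m=s.max(2)<52
    m=m.astype(np.uint8)
    if kind!="red": m=cv2.morphologyEx(m,cv2.MORPH_OPEN,np.ones((3,3),np.uint8))
    cs,_=cv2.findContours(m,cv2.RETR_EXTERNAL,cv2.CHAIN_APPROX_NONE)
    c=max(cs,key=cv2.contourArea); (x,y),rr=cv2.minEnclosingCircle(c)
    return np.array([x+u0,y+v0]),rr
E
python3 - <<'E'
from h import *
s=dict(np.load("pics/side0.npz"));t=dict(np.load("pics/top0.npz"))
pts=[]
for ps,pt,k in [((278.5,232),(281,175.5),"b"),((311.5,200.5),(285.5,196),"b"),((368.5,205),(300.5,244),"b"),((384.5,239),(308,264.5),"b"),((282.5,232.5),(251,182.5),"red")]:
    a,ra=blob(s,ps,8,k);b,rb=blob(t,pt,8,k)
    X,e=tri(s,a,t,b); print(k,np.round(a,1),round(ra,1),np.round(b,1),round(rb,1),np.round(X,4),e)
    pts.append(X)
k=np.array(pts[:4]);c=(k[0]+k[3])/2
print("hub",c,"radii",np.linalg.norm(k-c,axis=1)); 
print([round(float(np.linalg.norm(k[i]-k[i+1])),4) for i in range(3)])
n=np.linalg.svd(k-k.mean(0))[2][2];print("n",n)
# knob direction horizontally
d=(k[0]-k[3]);print("diam",d, np.degrees(np.arctan2(d[1],d[0])))
E
```

```text
Traceback (most recent call last):
  File "h.py", line 15, in blob
    c=max(cs,key=cv2.contourArea); (x,y),rr=cv2.minEnclosingCircle(c)
ValueError: max() iterable argument is empty
```

Run:
```python
from h import *
s=dict(np.load("pics/side0.npz"));t=dict(np.load("pics/top0.npz"))
S=lambda x,y:np.array([260+(x+.5)/5.5-.5,185+(y+.5)/5.5-.5]);T=lambda x,y:np.array([140+(x+.5)/3.15-.5,130+(y+.5)/3.15-.5])
pts=[]
for a,b in [((101,259),(445,143)),((283,86),(458,206)),((595,109),(502,359)),((685,298),(528,424)),((123,262),(349,166))]:
    X,e=tri(s,S(*a),t,T(*b)); print(np.round(X,4),e); pts.append(X)
k=np.array(pts[:4]);c=(k[0]+k[3])/2
print("hub",c,"radii",np.linalg.norm(k-c,axis=1))
d=(k[0]-k[3]);print("diam",d,np.degrees(np.arctan2(d[1],d[0])))
ey=d[:2]/np.linalg.norm(d[:2]); ex=np.array([ey[1],-ey[0]])
print("ex",ex)
O=c[:2]-ex*.078
for X in pts: print(np.round(1e3*np.r_[(X[:2]-O)@ex,(X[:2]-O)@ey,X[2]],1))
# side plate top corners z=? plate top near-plate outer edge
```

```text
[ 0.6319 -0.053   0.152 ] [0.18 0.13]
[ 0.5706 -0.0693  0.2296] [0.15 0.11]
[ 0.4751 -0.0945  0.2144] [0.37 0.28]
[ 0.4403 -0.105   0.1197] [0.36 0.27]
[0.6019 0.002  0.2179] [0.45 0.32]
hub [ 0.53612673 -0.07903223  0.13581857] radii [0.10055623 0.10037578 0.10070852 0.10055623]
diam [0.19156842 0.05202212 0.03227169] 15.192795430710984
ex [ 0.26206783 -0.96504946]
[ 78.   99.3 152. ]
[ 77.6  35.8 229.6]
[ 77.  -63.  214.4]
[ 78.  -99.3 119.7]
[ 17.   84.7 217.9]
```

```bash
cat >> h.py <<'E'
from scipy.spatial.transform import Rotation as Ro
ex=np.array([.26207,-.96505,0]);ey=np.array([.96505,.26207,0]);ez=np.array([0,0,1.])
O=np.array([.53613,-.07903,0])-.078*ex
A=np.array([ex,ey,ez])
def plan(*targets):
    from cell import robot
    st=robot.state(); R=Ro.from_rotvec(st["eef_rot"]).as_matrix(); p=np.array(st["ee_pos"])
    print("t",round(st["t"],2),"sheeter pos mm",np.round(1e3*A@(p-O),1),"F(sheeter)",np.round(A@st["contact_force"],1),"j",np.round(st["joints"],2))
    print("tool axes in sheeter (cols)\n",np.round(A@R,3))
    z=A@R[:,2]; print("z-axis angle from ex deg",np.degrees(np.arctan2(z[1],z[0])))
    q=1e3*A@(p-O)
    for T in targets:
        T=np.array(T,float); d=R.T@A.T@(T-q); print("to",T,"tool units",np.round(d/25,2)); q=T
E
python3 - <<'E'
from h import *
plan([24,40,310],[24,40,205])
s=dict(np.load("pics/side0.npz"));t=dict(np.load("pics/top0.npz"))
X,e=tri(s,(286,137),t,(394,144));print("bottle cap",X,e)
E
```

```text
t 0.15 sheeter pos mm [ 533.  -434.3  225.9] F(sheeter) [ 1.4  0.1 -0.7] j [-0.92  0.36  0.01 -0.   -1.22 -0.29]
tool axes in sheeter (cols)
 [[-0.001  0.092 -0.996]
 [-0.    -0.996 -0.092]
 [-1.     0.     0.001]]
z-axis angle from ex deg -174.6986233953438
to [ 24.  40. 310.] tool units [ -3.35 -20.77  18.52]
to [ 24.  40. 205.] tool units [ 4.2  -0.   -0.01]
bottle cap [ 0.68473257 -0.29673146  0.18285158] [0.41 0.37]
```

Request:
send_rows(rows=[[0, -0.9, 0, 0, 0.9], [0, -0.9, 0, 0, 0], [0, -0.8, -1, 1, 0], [0, -0.8, -1, 1, 0], [0, 0, -1, 1, 0], [0, 0, -1, 1, 0], [0, 0, -1, 1, 0], [0, 0, -1, 1, 0]], force=20)

```text
t: 0.95
ee_pos: [0.3435, -0.4446, 0.3098]
eef_rot: [-1.384, 1.075, 1.4]
contact_force: [1.4, 0.3, 1.0]
grip_width: 0.336
```

```bash
python3 -c "
from h import *
plan([24,44,310],[24,44,206])"
```

```text
t 0.95 sheeter pos mm [ 380.3 -281.7  309.8] F(sheeter) [0.1 1.4 1. ] j [-0.57  0.13 -0.1  -0.   -1.35 -0.75]
tool axes in sheeter (cols)
 [[-0.009 -0.013 -1.   ]
 [-0.002 -1.     0.013]
 [-1.     0.003  0.009]]
z-axis angle from ex deg 179.25963988486563
to [ 24.  44. 310.] tool units [  0.09 -12.84  14.42]
to [ 24.  44. 206.] tool units [ 4.16 -0.01 -0.04]
```

Request:
send_rows(rows=[[0, 0, -1, 1, 0], [0, 0, -1, 1, 0], [0, 0, -1, 1, 0], [0, 0, -1, 1, 0], [0, 0, -1, 1, 0], [0, 0, -1, 1, 0], [0, 0, -1, 1, 0], [0, 0, -1, 1, 0]])

```text
t: 1.75
ee_pos: [0.4903, -0.1892, 0.3108]
eef_rot: [-1.383, 1.074, 1.4]
contact_force: [1.3, -0.4, 0.7]
grip_width: 0.004
```

```bash
python3 -c "
from h import *
plan([24,44,310],[24,44,206])"
```

```text
t 1.75 sheeter pos mm [172.4 -73.1 310.8] F(sheeter) [0.7 1.1 0.7] j [-0.    0.07 -0.17 -0.01 -1.34 -1.31]
tool axes in sheeter (cols)
 [[-0.011 -0.013 -1.   ]
 [-0.002 -1.     0.013]
 [-1.     0.002  0.011]]
z-axis angle from ex deg 179.24790822467574
to [ 24.  44. 310.] tool units [ 0.08 -4.6   5.99]
to [ 24.  44. 206.] tool units [ 4.16 -0.01 -0.04]
```

Request:
send_rows(rows=[[0, 0, -0.8, 1, 0], [0, 0, -0.8, 1, 0], [0, 0, -0.8, 1, 0], [0, 0, -0.8, 1, 0], [0, 0, -0.8, 1, 0], [0, 0, -0.8, 1, 0], [0, 0, 0, 0, 0], [0, 0, 0, 0, 0]])

```text
t: 2.55
ee_pos: [0.5717, -0.0017, 0.3099]
eef_rot: [-1.384, 1.073, 1.406]
contact_force: [-0.2, -0.2, 0.2]
grip_width: 0.005
```

Run:
```python
from h import *
plan([24,44,310],[24,44,206])
from cell import robot
for n in ["side","top"]: cv2.imwrite(f"pics/{n}1.png",robot.get_image(n)["pixels"][:,:,::-1])
t=cv2.imread("pics/top1.png")[130:320,140:340];s=cv2.imread("pics/side1.png")[120:310,240:440]
cv2.imwrite("pics/c1.png",cv2.resize(np.hstack([t,s]),None,fx=2,fy=2,interpolation=cv2.INTER_CUBIC))
```

```text
t 2.55 sheeter pos mm [ 12.7  54.6 309.9] F(sheeter) [ 0.1 -0.3  0.2] j [ 0.33  0.15 -0.07 -0.01 -1.35 -1.64]
tool axes in sheeter (cols)
 [[-0.012 -0.008 -1.   ]
 [-0.005 -1.     0.008]
 [-1.     0.006  0.012]]
z-axis angle from ex deg 179.53295538536844
to [ 24.  44. 310.] tool units [-0.01  0.42 -0.45]
to [ 24.  44. 206.] tool units [ 4.16 -0.02 -0.05]
```

View pics/c1.png

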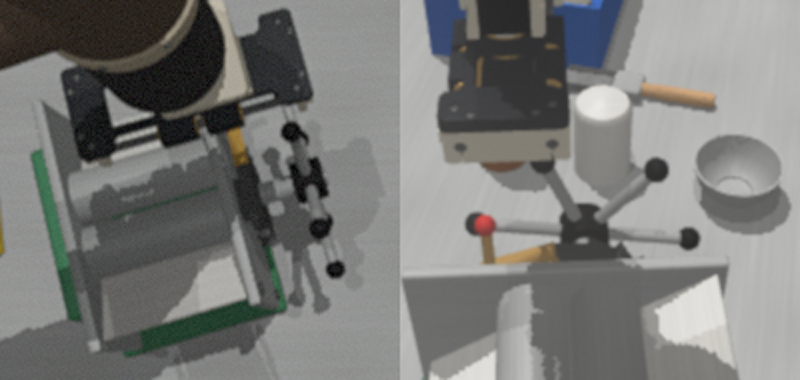

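Request:
send_rows(rows=[[0, 0, 0.4, -0.45, 0], [0, 0, 0, 0, 0], [0, 0.9, 0, 0, 0], [0, 0.9, 0, 0, 0], [0, 0.9, 0, 0, 0], [0, 0.8, 0, 0, 0], [0, 0.4, 0, 0, 0], [0, 0, 0, 0, 0]])

```text
t: 3.45
ee_pos: [0.5616, -0.0234, 0.2124]
eef_rot: [-1.38, 1.074, 1.395]
contact_force: [0.4, 0.5, -0.1]
grip_width: 0.007
```

Run:
```python
from h import *
plan([24,44,206],[24,64,206],[24,100,200],[24,120,182])
from cell import robot
for n in ["side","top"]: cv2.imwrite(f"pics/{n}2.png",robot.get_image(n)["pixels"][:,:,::-1])
t=cv2.imread("pics/top2.png")[130:320,140:340];s=cv2.imread("pics/side2.png")[120:310,240:440]
cv2.imwrite("pics/c2.png",cv2.resize(np.hstack([t,s]),None,fx=2,fy=2,interpolation=cv2.INTER_CUBIC))
```

```text
t 3.45 sheeter pos mm [ 31.   39.2 212.4] F(sheeter) [-0.4  0.5 -0.1] j [ 0.3   0.19 -0.25 -0.01 -1.13 -1.62]
tool axes in sheeter (cols)
 [[-0.011 -0.018 -1.   ]
 [ 0.001 -1.     0.018]
 [-1.    -0.001  0.011]]
z-axis angle from ex deg 178.95530568018665
to [ 24.  44. 206.] tool units [ 0.26 -0.19  0.28]
to [ 24.  64. 206.] tool units [ 0.   -0.8   0.01]
to [ 24. 100. 200.] tool units [ 0.24 -1.44  0.02]
to [ 24. 120. 182.] tool units [ 0.72 -0.8   0.01]
```

View pics/c2.png

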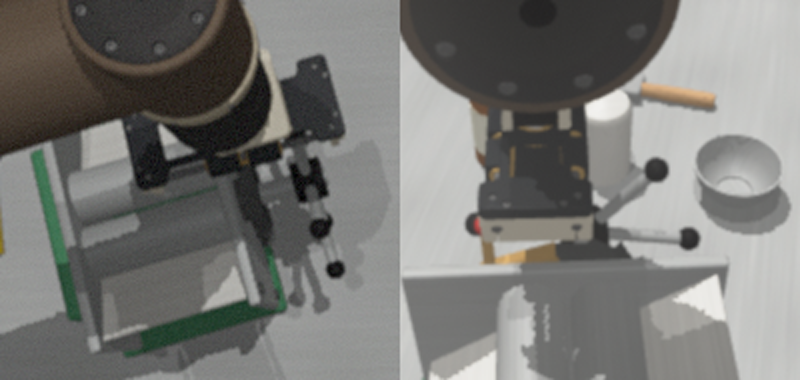

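Request:
send_rows(rows=[[0, 0.2, -0.2, 0.15, 0], [0, 0.1, -0.3, 0, 0], [0, 0, -0.3, 0, 0], [0, 0, -0.3, 0, 0], [0, 0, -0.3, 0, 0], [0, 0, -0.3, 0, 0], [0, 0, -0.2, 0, 0], [0, 0, 0, 0, 0]])

```text
t: 4.35
ee_pos: [0.6141, -0.0059, 0.2093]
eef_rot: [-1.384, 1.069, 1.39]
contact_force: [0.4, -0.2, 0.1]
grip_width: 0.003
```

Run:
```python
from h import *
plan([28,83,204],[28,101,197],[28,112,187],[28,119,178])
from cell import robot
for n in ["side","top"]: cv2.imwrite(f"pics/{n}3.png",robot.get_image(n)["pixels"][:,:,::-1])
t=cv2.imread("pics/top3.png")[130:320,140:340];s=cv2.imread("pics/side3.png")[120:310,240:440]
cv2.imwrite("pics/c3.png",cv2.resize(np.hstack([t,s]),None,fx=2,fy=2,interpolation=cv2.INTER_CUBIC))
```

```text
t 4.35 sheeter pos mm [ 27.9  94.4 209.3] F(sheeter) [0.3 0.3 0.1] j [ 0.3   0.27 -0.15 -0.01 -1.14 -1.62]
tool axes in sheeter (cols)
 [[-0.01  -0.017 -1.   ]
 [ 0.008 -1.     0.017]
 [-1.    -0.007  0.01 ]]
z-axis angle from ex deg 179.0289104917663
to [ 28.  83. 204.] tool units [ 0.21  0.46 -0.02]
to [ 28. 101. 197.] tool units [ 0.29 -0.72  0.01]
to [ 28. 112. 187.] tool units [ 0.4  -0.44  0.  ]
to [ 28. 119. 178.] tool units [ 0.36 -0.28  0.  ]
```

View pics/c3.png

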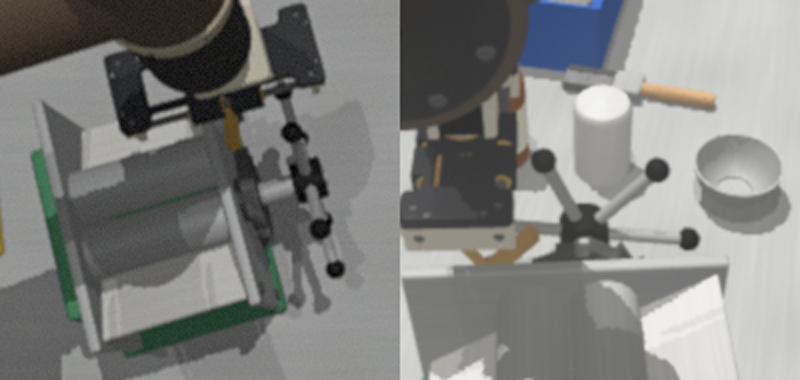

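Request:
send_rows(rows=[[0, 0.2, -0.15, 0, 0], [0, 0.2, -0.15, 0, 0], [0, 0.2, -0.2, 0, 0], [0, 0.2, -0.15, 0, 0], [0, 0.2, -0.1, 0, 0], [0, 0.2, -0.1, 0, 0], [0, 0, 0, 0, 0], [0, 0, 0, 0, 0]])

```text
t: 5.25
ee_pos: [0.6357, -0.0001, 0.1765]
eef_rot: [-1.383, 1.069, 1.39]
contact_force: [-0.3, -0.4, -0.1]
grip_width: 0.007
```

Run:
```python
from h import *
plan([28,119,178],[28,128,230])
from cell import robot
for n in ["side","top"]: cv2.imwrite(f"pics/{n}4.png",robot.get_image(n)["pixels"][:,:,::-1])
t=cv2.imread("pics/top4.png")[130:320,140:340];s=cv2.imread("pics/side4.png")[120:310,240:440]
cv2.imwrite("pics/c4.png",cv2.resize(np.hstack([t,s]),None,fx=2,fy=2,interpolation=cv2.INTER_CUBIC))
```

```text
t 5.25 sheeter pos mm [ 27.9 116.7 176.5] F(sheeter) [ 0.3 -0.4 -0.1] j [ 0.3   0.33 -0.15 -0.01 -1.09 -1.62]
tool axes in sheeter (cols)
 [[-0.01  -0.017 -1.   ]
 [ 0.007 -1.     0.017]
 [-1.    -0.007  0.01 ]]
z-axis angle from ex deg 179.0142109533646
to [ 28. 119. 178.] tool units [-0.06 -0.09 -0.  ]
to [ 28. 128. 230.] tool units [-2.08 -0.38  0.03]
```

View pics/c4.png

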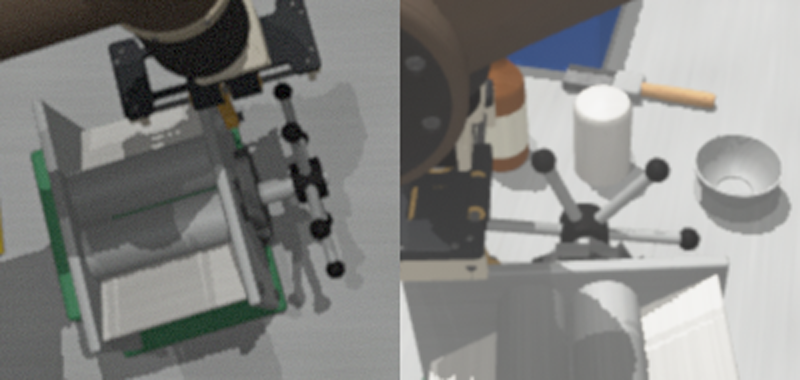

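Request:
send_rows(rows=[[0, -0.3, -0.15, 0, 0], [0, -0.5, -0.3, 0, 0], [0, -0.6, -0.3, 0, 0], [0, -0.7, -0.3, 0, 0], [0, -0.9, -0.2, 0, 0], [0, -0.9, 0, 0, 0], [0, -0.8, 0, 0, 0], [0, 0, 0, 0, 0]])

```text
t: 6.15
ee_pos: [0.6671, 0.0058, 0.3052]
eef_rot: [-1.386, 1.067, 1.387]
contact_force: [-0.6, 0.8, -0.1]
grip_width: 0.007
```

Run:
```python
from h import *
plan([78,-110,310],[78,-110,205])
from cell import robot
for n in ["side","top"]: cv2.imwrite(f"pics/{n}5.png",robot.get_image(n)["pixels"][:,:,::-1])
t=cv2.imread("pics/top5.png")[130:320,140:340];s=cv2.imread("pics/side5.png")[120:310,240:440]
cv2.imwrite("pics/c5.png",cv2.resize(np.hstack([t,s]),None,fx=2,fy=2,interpolation=cv2.INTER_CUBIC))
```

```text
t 6.15 sheeter pos mm [ 30.4 148.6 305.2] F(sheeter) [-0.9 -0.4 -0.1] j [ 0.3   0.31  0.12 -0.01 -1.37 -1.62]
tool axes in sheeter (cols)
 [[-0.009 -0.017 -1.   ]
 [ 0.011 -1.     0.017]
 [-1.    -0.011  0.009]]
z-axis angle from ex deg 179.02341649419697
to [  78. -110.  310.] tool units [-0.32 10.31 -2.08]
to [  78. -110.  205.] tool units [ 4.2   0.04 -0.04]
```

View pics/c5.png

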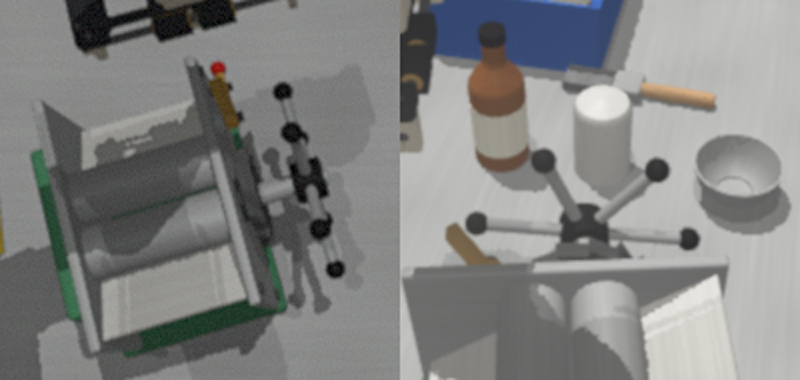

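Request:
send_rows(rows=[[0, -0.2, 1, -0.4, 0], [0, -0.2, 1, -0.4, 0], [0, 0, 1, -0.4, 0], [0, 0, 1, -0.4, 0], [0, 0, 1, -0.3, 0], [0, 0, 1, 0, 0], [0, 0, 1, 0, 0], [0, 0, 1, 0, 0]])

```text
t: 7.05
ee_pos: [0.4747, -0.0918, 0.3024]
eef_rot: [-1.376, 1.08, 1.403]
contact_force: [-0.2, -0.1, 0.4]
grip_width: 0.006
```

Run:
```python
from h import *
plan([78,-110,310],[78,-110,205])
```

```text
t 7.05 sheeter pos mm [ 74.2 -62.6 302.4] F(sheeter) [ 0.  -0.2  0.4] j [ 0.21  0.   -0.25 -0.01 -1.32 -1.53]
tool axes in sheeter (cols)
 [[-0.013 -0.017 -1.   ]
 [-0.008 -1.     0.017]
 [-1.     0.008  0.013]]
z-axis angle from ex deg 179.02263047386256
to [  78. -110.  310.] tool units [-0.29  1.9  -0.18]
to [  78. -110.  205.] tool units [ 4.2  -0.03 -0.05]
```

Request:
send_rows(rows=[[0, 0, 0.8, -0.15, 0], [0, 0, 0.6, 0, 0], [0, 0, 0.2, 0, 0], [0, 0.6, 0, 0, 0], [0, 0.9, 0, 0, 0], [0, 0.9, 0, 0, 0], [0, 0.8, 0, 0, 0], [0, 0.3, 0, 0, 0]])

```text
t: 7.85
ee_pos: [0.4323, -0.1045, 0.2121]
eef_rot: [-1.375, 1.078, 1.401]
contact_force: [0.2, -0.1, 0.8]
grip_width: 0.009
```

Run:
```python
from h import *
plan([78,-84,204],[78,-56,204])
from cell import robot
for n in ["side","top"]: cv2.imwrite(f"pics/{n}6.png",robot.get_image(n)["pixels"][:,:,::-1])
t=cv2.imread("pics/top6.png")[130:320,140:340];s=cv2.imread("pics/side6.png")[120:310,240:440]
cv2.imwrite("pics/c6.png",cv2.resize(np.hstack([t,s]),None,fx=2,fy=2,interpolation=cv2.INTER_CUBIC))
```

```text
t 7.85 sheeter pos mm [  75.4 -106.9  212.1] F(sheeter) [0.1 0.1 0.8] j [ 0.2  -0.01 -0.48 -0.01 -1.11 -1.51]
tool axes in sheeter (cols)
 [[-0.014 -0.018 -1.   ]
 [-0.006 -1.     0.018]
 [-1.     0.007  0.014]]
z-axis angle from ex deg 178.98573250176804
to [ 78. -84. 204.] tool units [ 0.32 -0.92 -0.09]
to [ 78. -56. 204.] tool units [-0.01 -1.12  0.02]
```

View pics/c6.png

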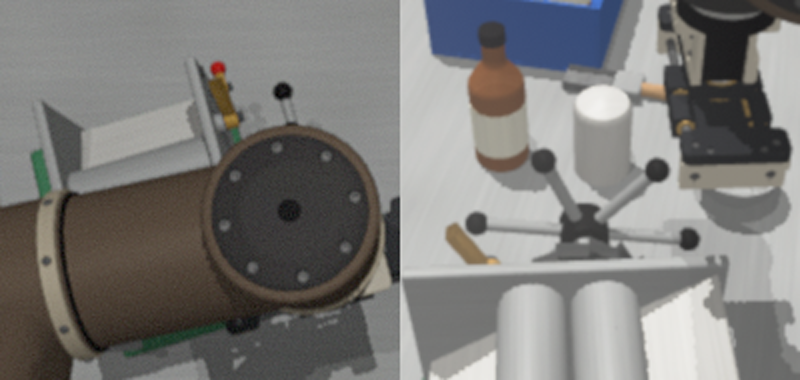

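Request:
send_rows(rows=[[0, 0.2, -0.3, -0.1, 0], [0, 0.1, -0.3, 0, 0], [0, 0, -0.3, 0, 0], [0, 0, -0.25, 0, 0], [0, 0, -0.25, 0, 0], [0, 0, -0.2, 0, 0], [0, 0, -0.15, 0, 0], [0, 0, 0, 0, 0]])

```text
t: 8.75
ee_pos: [0.458, -0.1013, 0.2101]
eef_rot: [-1.358, 1.115, 1.433]
contact_force: [-1.4, 2.2, 0.6]
grip_width: 0.004
```

Run:
```python
from h import *
plan([78,-57,204])
from cell import robot
for n in ["side","top"]: cv2.imwrite(f"pics/{n}7.png",robot.get_image(n)["pixels"][:,:,::-1])
t=cv2.imread("pics/top7.png")[130:320,140:340];s=cv2.imread("pics/side7.png")[120:310,240:440]
cv2.imwrite("pics/c7.png",cv2.resize(np.hstack([t,s]),None,fx=2,fy=2,interpolation=cv2.INTER_CUBIC))
```

```text
t 8.75 sheeter pos mm [ 79.1 -81.2 210.1] F(sheeter) [-2.5 -0.8  0.6] j [ 0.19  0.06 -0.41 -0.01 -1.15 -1.51]
tool axes in sheeter (cols)
 [[-0.015 -0.018 -1.   ]
 [-0.051 -0.999  0.018]
 [-0.999  0.051  0.014]]
z-axis angle from ex deg 178.95397526333852
to [ 78. -57. 204.] tool units [ 0.2  -0.98  0.06]
```

View pics/c7.png

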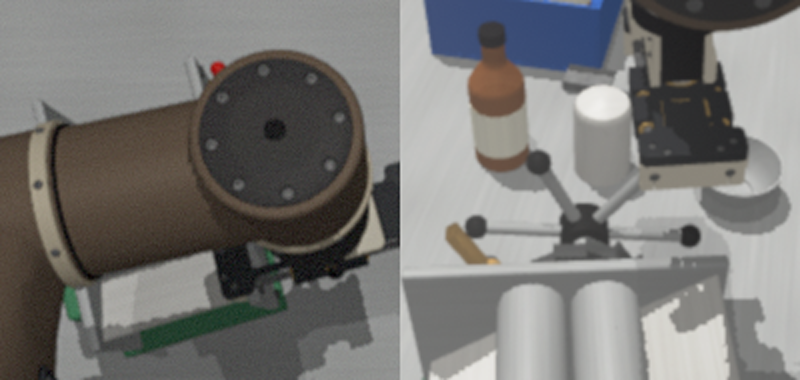

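Request:
send_rows(rows=[[0, 0, -0.6, 0, 0], [0, 0, -0.6, 0, 0], [0, 0, 0, 0, 0], [0, 0, 0, 0, 0], [0, 0, 0, 0, 0], [0, 0, 0, 0, 0], [0, 0, 0, 0, 0], [0, 0, 0, 0, 0]])

```text
t: 9.65
ee_pos: [0.4798, -0.0966, 0.2117]
eef_rot: [-1.352, 1.13, 1.445]
contact_force: [-1.4, 0.5, 0.9]
grip_width: 0.008
```

Run:
```python
from h import *
plan([78,-57,204])
from cell import robot
for n in ["side","top"]: cv2.imwrite(f"pics/{n}8.png",robot.get_image(n)["pixels"][:,:,::-1])
t=cv2.imread("pics/top8.png")[130:320,140:340];s=cv2.imread("pics/side8.png")[120:310,240:440]
cv2.imwrite("pics/c8.png",cv2.resize(np.hstack([t,s]),None,fx=2,fy=2,interpolation=cv2.INTER_CUBIC))
```

```text
t 9.65 sheeter pos mm [ 80.2 -59.  211.7] F(sheeter) [-0.9 -1.2  0.9] j [ 0.2   0.11 -0.36 -0.01 -1.18 -1.51]
tool axes in sheeter (cols)
 [[-0.015 -0.018 -1.   ]
 [-0.068 -0.998  0.019]
 [-0.998  0.068  0.014]]
z-axis angle from ex deg 178.9302470812828
to [ 78. -57. 204.] tool units [ 0.3  -0.1   0.08]
```

View pics/c8.png

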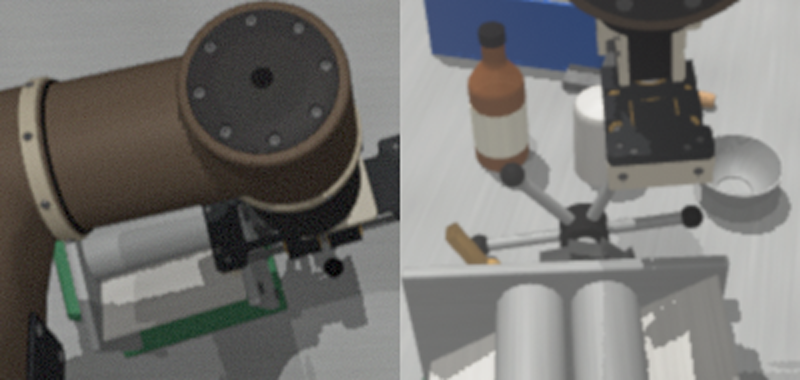

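```bash
cat >> h.py <<'E'
def star(d,px):
    # ray to plane x=78 of the sheeter; returns y,z (mm), angle deg, radius
    C=-d["R"].T@d["t"]; v=d["R"].T@np.linalg.inv(d["mtx"])@np.array([px[0],px[1],1.])
    c=A@(C-O); w=A@v; s=(.078-c[0])/w[0]; q=1e3*(c+s*w)
    return np.round(q,1),round(float(np.degrees(np.arctan2(q[2]-135.5,q[1]))),1),round(float(np.hypot(q[2]-135.5,q[1])),1)
E
python3 - <<'E'
from h import *
d=dict(np.load("pics/side0.npz"))
for p in [(311.5,200.6),(384.6,239.2)]: print(star(d,p))
for p in [(296,207.3),(385.5,228)]: print(star(d,p))
E
```

```text
(array([ 78. ,  35.3, 228.4]), 69.2, 99.4)
(array([ 78. , -99.6, 118.7]), -170.4, 101.0)
(array([ 78. ,  62.9, 213.6]), 51.2, 100.2)
(array([ 78. , -98.7, 150.2]), 171.5, 99.8)
```

Request:
send_rows(rows=[[0, 0, 0.6, 0, 0], [0, 0, 0.3, 0, 0], [0, -0.9, 0, 0, 0], [0, -0.9, 0, 0, 0], [0, -0.9, 0, 0, 0], [0, -0.8, -0.5, 0.4, 0], [0, 0, -1, 0.5, 0], [0, 0, -1, 0.5, 0]])

```text
t: 10.55
ee_pos: [0.5114, -0.0542, 0.3028]
eef_rot: [-1.352, 1.125, 1.438]
contact_force: [0.6, 0.0, 0.2]
grip_width: 0.007
```

Run:
```python
from h import *
plan([28,155,300],[28,155,203])
```

```text
t 10.55 sheeter pos mm [ 47.5 -17.3 302.8] F(sheeter) [0.1 0.6 0.2] j [ 0.26  0.09 -0.16 -0.02 -1.38 -1.59]
tool axes in sheeter (cols)
 [[-0.015 -0.021 -1.   ]
 [-0.061 -0.998  0.022]
 [-0.998  0.061  0.014]]
z-axis angle from ex deg 178.75238832743975
to [ 28. 155. 300.] tool units [-0.29 -6.87  0.93]
to [ 28. 155. 203.] tool units [ 3.87 -0.24 -0.05]
```

Request:
send_rows(rows=[[0, 0, -1, 0.3, 0], [0, 0, -1, 0.3, 0], [0, 0, -1, 0.2, 0], [0, 0, -1, 0, 0], [0, 0, -1, 0, 0], [0, 0, -1, 0, 0], [0, 0, -0.3, 0, 0], [0, 0, 0, 0, 0]])

```text
t: 11.35
ee_pos: [0.6636, 0.0071, 0.2953]
eef_rot: [-1.355, 1.119, 1.435]
contact_force: [0.2, 0.4, -0.7]
grip_width: 0.003
```

Run:
```python
from h import *
plan([28,155,300],[28,155,203])
```

```text
t 11.35 sheeter pos mm [ 28.3 145.6 295.3] F(sheeter) [-0.3  0.3 -0.7] j [ 0.29  0.35  0.15 -0.02 -1.43 -1.62]
tool axes in sheeter (cols)
 [[-0.015 -0.019 -1.   ]
 [-0.055 -0.998  0.02 ]
 [-0.998  0.055  0.014]]
z-axis angle from ex deg 178.86954599021584
to [ 28. 155. 300.] tool units [-0.21 -0.36  0.02]
to [ 28. 155. 203.] tool units [ 3.87 -0.21 -0.06]
```

Request:
send_rows(rows=[[0, 0, -0.4, 0, 0], [0, 0.7, -0.1, 0, 0], [0, 0.9, 0, 0, 0], [0, 0.9, 0, 0, 0], [0, 0.8, 0, 0, 0], [0, 0.2, 0, 0, 0], [0, 0, 0, 0, 0], [0, 0, 0, 0, 0]])

```text
t: 12.15
ee_pos: [0.6703, 0.0091, 0.2106]
eef_rot: [-1.358, 1.113, 1.429]
contact_force: [-0.5, 0.0, 0.3]
grip_width: 0.011
```

Run:
```python
from h import *
plan([28,120,203],[28,68,203])
from cell import robot
for n in ["side","top"]: cv2.imwrite(f"pics/{n}9.png",robot.get_image(n)["pixels"][:,:,::-1])
t=cv2.imread("pics/top9.png")[130:320,140:340];s=cv2.imread("pics/side9.png")[120:310,240:440]
cv2.imwrite("pics/c9.png",cv2.resize(np.hstack([t,s]),None,fx=2,fy=2,interpolation=cv2.INTER_CUBIC))
```

```text
t 12.15 sheeter pos mm [ 28.2 152.6 210.6] F(sheeter) [-0.2 -0.5  0.3] j [ 0.29  0.39  0.03 -0.02 -1.26 -1.61]
tool axes in sheeter (cols)
 [[-0.015 -0.019 -1.   ]
 [-0.047 -0.999  0.02 ]
 [-0.999  0.047  0.014]]
z-axis angle from ex deg 178.8440741147259
to [ 28. 120. 203.] tool units [ 0.36  1.29 -0.02]
to [ 28.  68. 203.] tool units [ 0.1   2.08 -0.04]
```

View pics/c9.png

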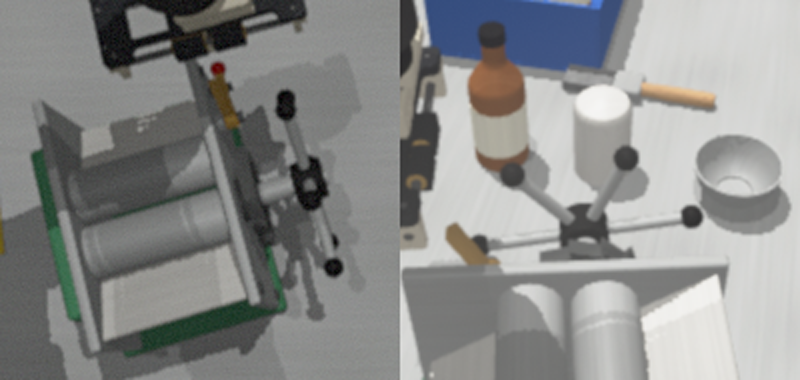

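Request:
send_rows(rows=[[0, 0.4, 0.2, 0, 0], [0, 0.1, 0.4, 0, 0], [0, 0, 0.4, 0, 0], [0, 0, 0.4, 0, 0], [0, 0, 0.4, 0, 0], [0, 0, 0.4, 0, 0], [0, 0, 0, 0, 0], [0, 0, 0, 0, 0]])

```text
t: 13.05
ee_pos: [0.6122, -0.0055, 0.2032]
eef_rot: [-1.361, 1.108, 1.425]
contact_force: [0.5, 1.3, -0.2]
grip_width: 0.01
```

Run:
```python
from h import *
plan([28,66,200])
from cell import robot
for n in ["side","top"]: cv2.imwrite(f"pics/{n}10.png",robot.get_image(n)["pixels"][:,:,::-1])
t=cv2.imread("pics/top10.png")[130:320,140:340];s=cv2.imread("pics/side10.png")[120:310,240:440]
cv2.imwrite("pics/c10.png",cv2.resize(np.hstack([t,s]),None,fx=2,fy=2,interpolation=cv2.INTER_CUBIC))
```

```text
t 13.05 sheeter pos mm [ 26.9  92.7 203.2] F(sheeter) [-1.1  0.9 -0.2] j [ 0.3   0.3  -0.12 -0.02 -1.19 -1.62]
tool axes in sheeter (cols)
 [[-0.014 -0.019 -1.   ]
 [-0.041 -0.999  0.02 ]
 [-0.999  0.041  0.014]]
z-axis angle from ex deg 178.85792665241246
to [ 28.  66. 200.] tool units [ 0.17  1.06 -0.07]
```

View pics/c10.png

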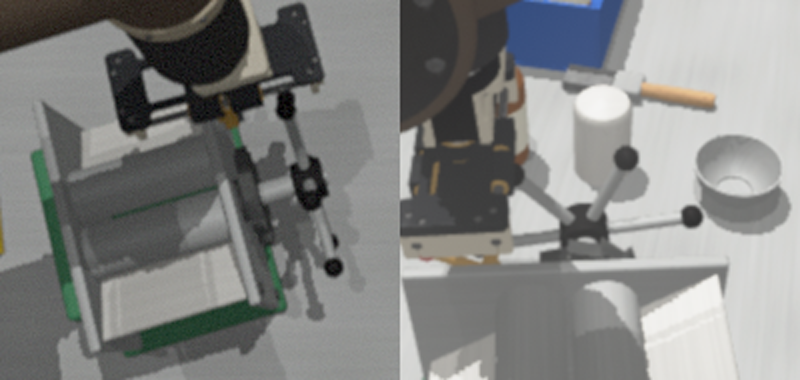

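Request:
send_rows(rows=[[0, 0.1, 0.3, 0, 0], [0, 0, 0.3, -0.05, 0], [0, 0, 0.3, 0, 0], [0, 0, 0.2, 0, 0], [0, 0, 0, 0, 0], [0, 0, 0, 0, 0], [0, -0.4, 0, 0, 0], [0, -0.5, 0, 0, 0]])

```text
t: 13.95
ee_pos: [0.5839, -0.0142, 0.223]
eef_rot: [-1.359, 1.112, 1.428]
contact_force: [0.9, 0.1, -0.6]
grip_width: 0.005
```

Run:
```python
from h import *
plan([28,60,300])
from cell import robot
for n in ["side","top"]: cv2.imwrite(f"pics/{n}11.png",robot.get_image(n)["pixels"][:,:,::-1])
t=cv2.imread("pics/top11.png")[130:320,140:340];s=cv2.imread("pics/side11.png")[120:310,240:440]
cv2.imwrite("pics/c11.png",cv2.resize(np.hstack([t,s]),None,fx=2,fy=2,interpolation=cv2.INTER_CUBIC))
```

```text
t 13.95 sheeter pos mm [ 28.   63.1 223. ] F(sheeter) [ 0.1  0.9 -0.6] j [ 0.3   0.24 -0.15 -0.02 -1.22 -1.62]
tool axes in sheeter (cols)
 [[-0.015 -0.02  -1.   ]
 [-0.046 -0.999  0.02 ]
 [-0.999  0.046  0.014]]
z-axis angle from ex deg 178.8401254170146
to [ 28.  60. 300.] tool units [-3.07  0.27  0.04]
```

View pics/c11.png

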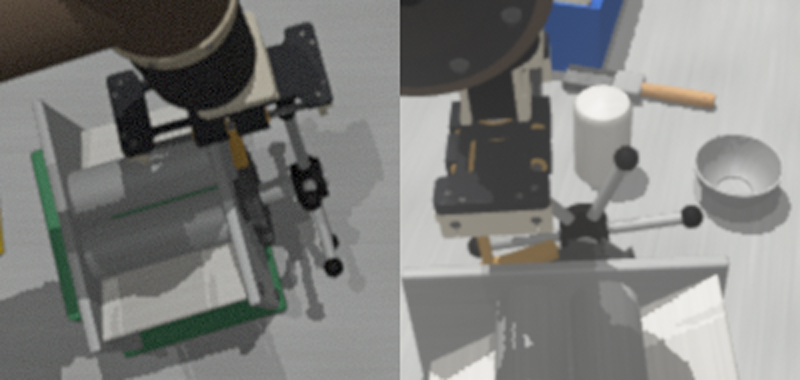

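Request:
send_rows(rows=[[0, -0.8, 0, 0, 0], [0, -0.9, 0, 0, 0], [0, -0.9, 0, 0, 0], [0, -0.4, 0.8, -0.5, 0], [0, 0, 1, -0.5, 0], [0, 0, 1, -0.5, 0], [0, 0, 1, -0.4, 0], [0, 0, 1, 0, 0]])

```text
t: 14.85
ee_pos: [0.4842, -0.0903, 0.3077]
eef_rot: [-1.363, 1.107, 1.425]
contact_force: [-0.2, 0.2, 0.3]
grip_width: 0.003
```

Run:
```python
from h import *
plan([78,-88,300],[78,-88,212])
from cell import robot
for n in ["side","top"]: cv2.imwrite(f"pics/{n}12.png",robot.get_image(n)["pixels"][:,:,::-1])
t=cv2.imread("pics/top12.png")[130:320,140:340];s=cv2.imread("pics/side12.png")[120:310,240:440]
cv2.imwrite("pics/c12.png",cv2.resize(np.hstack([t,s]),None,fx=2,fy=2,interpolation=cv2.INTER_CUBIC))
```

```text
t 14.85 sheeter pos mm [ 75.3 -53.1 307.7] F(sheeter) [-0.2 -0.2  0.3] j [ 0.21  0.04 -0.21 -0.01 -1.37 -1.53]
tool axes in sheeter (cols)
 [[-0.014 -0.018 -1.   ]
 [-0.04  -0.999  0.018]
 [-0.999  0.04   0.013]]
z-axis angle from ex deg 178.95741227001736
to [ 78. -88. 300.] tool units [ 0.36  1.38 -0.14]
to [ 78. -88. 212.] tool units [ 3.52 -0.14 -0.05]
```

View pics/c12.png

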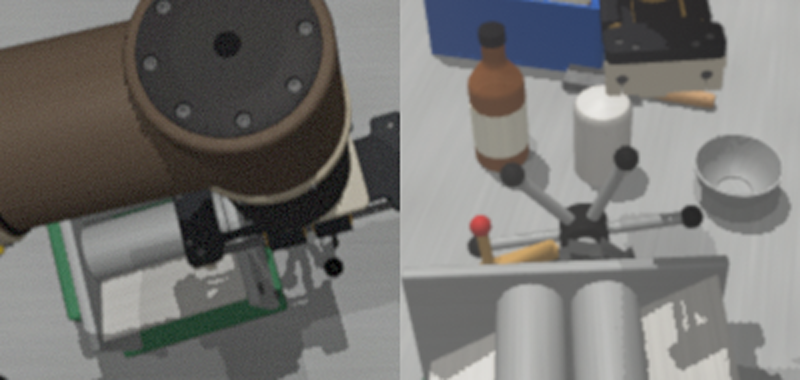

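Request:
send_rows(rows=[[0, 0.2, 0.8, -0.1, 0], [0, 0.2, 0.4, 0, 0], [0, 0.4, 0.1, 0, 0], [0, 0.9, 0, 0, 0], [0, 0.9, 0, 0, 0], [0, 0.8, 0, 0, 0], [0, 0.3, 0, 0, 0], [0, 0, 0, 0, 0]])

```text
t: 15.75
ee_pos: [0.451, -0.0989, 0.2134]
eef_rot: [-1.365, 1.102, 1.422]
contact_force: [1.0, 0.3, 0.4]
grip_width: 0.001
```

Run:
```python
from h import *
plan([78,-57,212],[78,-34,212])
```

```text
t 15.75 sheeter pos mm [ 74.9 -87.4 213.4] F(sheeter) [-0.1  1.1  0.4] j [ 0.2   0.04 -0.43 -0.01 -1.14 -1.52]
tool axes in sheeter (cols)
 [[-0.014 -0.017 -1.   ]
 [-0.034 -0.999  0.018]
 [-0.999  0.035  0.013]]
z-axis angle from ex deg 178.99567713913206
to [ 78. -57. 212.] tool units [ 0.01 -1.22 -0.1 ]
to [ 78. -34. 212.] tool units [-0.03 -0.92  0.02]
```

Request:
send_rows(rows=[[0, 0, -0.5, -0.1, 0], [0, 0, -0.5, 0, 0], [0, 0, -0.6, 0, 0], [0, 0, -0.6, 0, 0], [0, 0, 0, 0, 0], [0, 0, 0, 0, 0], [0, 0, 0, 0, 0], [0, 0, 0, 0, 0]])

```text
t: 16.55
ee_pos: [0.5013, -0.0889, 0.2131]
eef_rot: [-1.354, 1.122, 1.44]
contact_force: [-4.9, -0.3, 2.7]
grip_width: 0.007
```

Run:
```python
from h import *
plan([78,-34,212])
from cell import robot
for n in ["side","top"]: cv2.imwrite(f"pics/{n}13.png",robot.get_image(n)["pixels"][:,:,::-1])
t=cv2.imread("pics/top13.png")[130:320,140:340];s=cv2.imread("pics/side13.png")[120:310,240:440]
cv2.imwrite("pics/c13.png",cv2.resize(np.hstack([t,s]),None,fx=2,fy=2,interpolation=cv2.INTER_CUBIC))
```

```text
t 16.55 sheeter pos mm [ 78.4 -36.2 213.1] F(sheeter) [-1.  -4.8  2.7] j [ 0.2   0.13 -0.32 -0.01 -1.18 -1.52]
tool axes in sheeter (cols)
 [[-0.016 -0.017 -1.   ]
 [-0.06  -0.998  0.018]
 [-0.998  0.06   0.015]]
z-axis angle from ex deg 178.95284399736707
to [ 78. -34. 212.] tool units [ 0.04 -0.09  0.02]
```

View pics/c13.png

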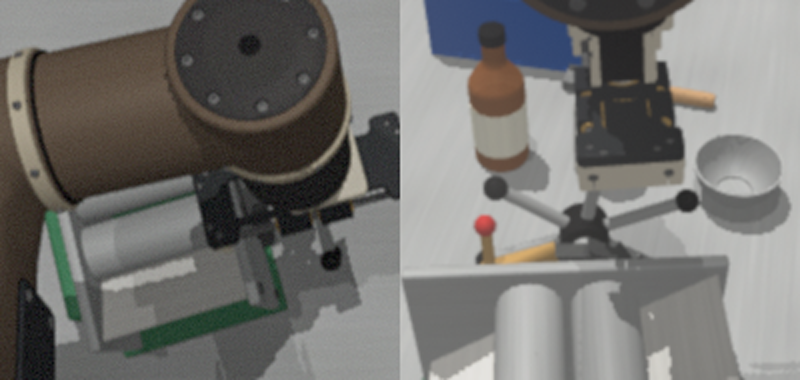

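Run:
```python
from h import *
d=dict(np.load("pics/side0.npz"))
im=cv2.imread("pics/side13.png")[:,:,::-1]
d["pixels"]=im
for p in [(287.3,214),(383,220.5)]:
    b,r=blob(d,p,8,"b");print(p,star(d,p),np.round(b,1),round(r,1),star(d,b))
for i in [0,12,13]:
    d["pixels"]=cv2.imread(f"pics/side{i}.png")[:,:,::-1]
    print(i,blob(d,(281.5,232),9,"red"), [blob(d,p,8,"b") for p in [(384.5,234)]])
```

```text
Traceback (most recent call last):
  File "h.py", line 15, in blob
    c=max(cs,key=cv2.contourArea); (x,y),rr=cv2.minEnclosingCircle(c)
ValueError: max() iterable argument is empty
```

```bash
sed -i 's/s.max(2)<52/s.max(2)<75/' h.py
python3 - <<'E'
from h import *
d=dict(np.load("pics/side0.npz"))
im=cv2.imread("pics/side13.png")[:,:,::-1]
print(im[214,287],im[220,383])
d["pixels"]=im
for p in [(287.3,214),(383,220.5)]:
    print(p,star(d,p))
    try: b,r=blob(d,p,8,"b");print(np.round(b,1),round(r,1),star(d,b))
    except Exception as e: print(e)
d["pixels"]=cv2.imread("pics/side0.png")[:,:,::-1]
for p in [(311,200),(384,239)]: b,r=blob(d,p,8,"b");print(np.round(b,1),round(r,1),star(d,b))
for i in [0,12,13]:
    d["pixels"]=cv2.imread(f"pics/side{i}.png")[:,:,::-1]
    print(i,blob(d,(281.5,232),9,"red"))
E
```

```text
[65 65 64] [43 42 43]
(287.3, 214) (array([ 78. ,  79.2, 197.7]), 38.2, 100.7)
[287.5 213.5] 5.1 (array([ 78. ,  78.7, 198.9]), 38.9, 101.1)
(383, 220.5) (array([ 78. , -92.5, 170.8]), 159.1, 99.0)
[383. 220.] 5.4 (array([ 78. , -92.4, 172.2]), 158.4, 99.4)
[310.5 200.5] 5.7 (array([ 78. ,  37. , 228.7]), 68.3, 100.3)
[383.6 239. ] 4.8 (array([ 78. , -97.7, 119.4]), -170.6, 99.0)
0 (array([281.5, 232.5]), 5.147915363311768)
12 (array([279.5, 233. ]), 4.717090606689453)
13 (array([282.27272701, 233.090909  ]), 4.273794651031494)
```

Request:
send_rows(rows=[[0, 0, -0.5, 0, 0], [0, 0, -0.5, 0, 0], [0, 0, 0, 0, 0], [0, 0, 0, 0, 0], [0, 0, 0, 0, 0], [0, 0, 0, 0, 0], [0, 0, 0, 0, 0], [0, 0, 0, 0, 0]])

```text
t: 17.45
ee_pos: [0.5002, -0.09, 0.2131]
eef_rot: [-1.329, 1.167, 1.478]
contact_force: [-4.5, -0.2, 1.8]
grip_width: 0.006
```

Run:
```python
from h import *
plan([78,-34,212])
from cell import robot
d=robot.get_image("side"); cv2.imwrite("pics/side14.png",d["pixels"][:,:,::-1])
for p in [(287.3,214),(383,220.5)]:
    b,r=blob(d,p,8,"b");print(np.round(b,1),round(r,1),star(d,b))
print(blob(d,(281.5,232),9,"red"))
```

```text
t 17.45 sheeter pos mm [ 79.2 -37.6 213.1] F(sheeter) [-0.9 -4.4  1.8] j [ 0.2   0.17 -0.28 -0.01 -1.24 -1.52]
tool axes in sheeter (cols)
 [[-0.019 -0.019 -1.   ]
 [-0.114 -0.993  0.021]
 [-0.993  0.114  0.016]]
z-axis angle from ex deg 178.7751255608035
to [ 78. -34. 212.] tool units [ 0.03 -0.15  0.05]
[287.5 213.5] 5.1 (array([ 78. ,  78.7, 198.9]), 38.9, 101.1)
[383.1 220. ] 5.2 (array([ 78. , -92.6, 172.1]), 158.4, 99.6)
(array([282.27272701, 233.090909  ]), 4.273794651031494)
```

Request:
send_rows(rows=[[0, 0, 0.5, 0, 0], [0, 0, 0.6, 0, 0], [0, 0, 0.4, 0, 0], [0, -0.8, 0, 0, 0], [0, -0.9, 0, 0, 0], [0, -0.9, 0, 0, 0], [0, -0.9, 0, 0, 0], [0, -0.4, 0, 0, 0]])

```text
t: 18.3
ee_pos: [0.471, -0.0991, 0.3191]
eef_rot: [-1.334, 1.159, 1.47]
contact_force: [0.0, -1.5, 0.6]
grip_width: 0.008
```

Request:
send_rows(rows=[[0, 0, 0, -1, 0], [0, 0, 0, -1, 0], [0, 0, 0, -1, 0], [0, 0, 0, -1, 0], [0, 0, 0, -1, 0], [0, 0, 0, -1, 0], [0, 0, 0, 0, 0], [0, 0, 0, 0, 0]])

```text
t: 19.1
ee_pos: [0.5064, -0.2492, 0.3175]
eef_rot: [-1.339, 1.151, 1.465]
contact_force: [0.1, 0.2, 0.4]
grip_width: 0.006
```

Run:
```python
from h import *
plan()
from cell import robot
D={}
for n in ["side","top"]:
    D[n]=robot.get_image(n); cv2.imwrite(f"pics/{n}15.png",D[n]["pixels"][:,:,::-1])
d=D["side"]
for p in [(287.3,214),(383,220.5)]:
    b,r=blob(d,p,8,"b");print(np.round(b,1),round(r,1),star(d,b))
a,_=blob(d,(281.5,232),9,"red");b,_=blob(D["top"],(250.5,182.4),9,"red");X,e=tri(d,a,D["top"],b);print(a,b,1e3*A@(X-O),e)
t=cv2.imread("pics/top15.png")[130:320,140:340];s=cv2.imread("pics/side15.png")[120:310,240:440]
cv2.imwrite("pics/c15.png",cv2.resize(np.hstack([t,s]),None,fx=2,fy=2,interpolation=cv2.INTER_CUBIC))
```

```text
t 19.1 sheeter pos mm [234.4 -73.3 317.5] F(sheeter) [-0.2  0.2  0.4] j [-0.1   0.18 -0.03  0.02 -1.45 -1.23]
tool axes in sheeter (cols)
 [[-0.018 -0.018 -1.   ]
 [-0.094 -0.995  0.019]
 [-0.995  0.095  0.016]]
z-axis angle from ex deg 178.88790974070412
[287.8 213.7] 5.3 (array([ 78. ,  78.2, 198.4]), 38.8, 100.3)
[383. 220.] 5.4 (array([ 78. , -92.4, 172.2]), 158.4, 99.4)Traceback (most recent call last):
  File "<stdin>", line 10, in <module>
  File "h.py", line 15, in blob
    c=max(cs,key=cv2.contourArea); (x,y),rr=cv2.minEnclosingCircle(c)
ValueError: max() iterable argument is empty
```

Request:
send_rows(rows=[[0, 0, 0.3, -1, 0], [0, 0, 0.3, -1, 0], [0, 0, 0.3, -1, 0], [0, 0, 0.5, -1, 0], [0, 0, 0.5, -1, 0], [0, 0, 0.5, -1, 0], [0, 0, 0.5, -1, 0], [0, 0, 0, 0, 0]])

```text
t: 20.0
ee_pos: [0.4807, -0.4342, 0.3244]
eef_rot: [-1.353, 1.14, 1.47]
contact_force: [-0.2, -0.4, -0.8]
grip_width: 0.006
```

Run:
```python
from h import *
plan()
from cell import robot
D={}
for n in ["side","top"]:
    D[n]=robot.get_image(n); cv2.imwrite(f"pics/{n}16.png",D[n]["pixels"][:,:,::-1])
d=D["side"]
t=cv2.imread("pics/top16.png")[130:320,140:340];s=cv2.imread("pics/side16.png")[120:310,240:440]
cv2.imwrite("pics/c16.png",cv2.resize(np.hstack([t,s]),None,fx=2,fy=2,interpolation=cv2.INTER_CUBIC))
a,_=blob(d,(281.5,232),9,"red");b,_=blob(D["top"],(250.5,182.4),9,"red");X,e=tri(d,a,D["top"],b);print(a,b,1e3*A@(X-O),e)
```

```text
t 20.0 sheeter pos mm [ 406.2 -146.6  324.4] F(sheeter) [ 0.4 -0.3 -0.8] j [-0.41  0.31  0.14  0.04 -1.48 -0.91]
tool axes in sheeter (cols)
 [[-0.015 -0.004 -1.   ]
 [-0.089 -0.996  0.005]
 [-0.996  0.089  0.014]]
z-axis angle from ex deg 179.68803717598956
[282.19999981 233.        ] [250.25 182.5 ] [ 16.40755256  84.6502222  216.8198607 ] [0.29 0.21]
```

View pics/c16.png

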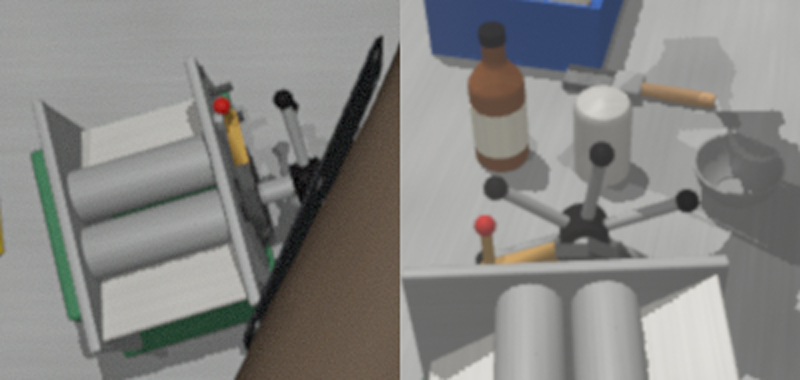

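View pics/top16.png

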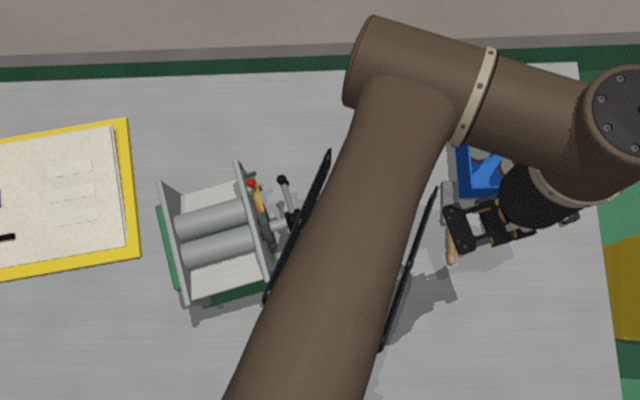

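```bash
python3 -c "
from cell import robot
print(robot.state()['qvel'].round(3)); print(robot.sign_off())"
```

```text
[ 0.018 -0.009 -0.006 -0.001 -0.002 -0.003]
the job is handed in; nothing more can be done
None
```

The roller gap is open by one notch and the job is handed in at about 20 s of the 56 s allowed. I tipped the pawl back with the shut fingertips and pushed the star about 18° past the first tooth. Then I tipped the pawl down again and pushed on until the wheel stopped.

Last checks:
- **Wheel:** it stands about 30.5° from its start, measured on two knobs. One notch is 30°, and the start could be up to 3° below zero. A further push did not move it; the finger only tilted under about 4 N, which I took as the tooth stopped by the pawl.
- **Pawl:** the red ball is at y 84.7, z 216.8 mm in the sheeter's frame. It was at 84.7, 217.9 at the start, so the pawl is fully down within the measuring error.
- **Other things on the bench:** by eye, bottle, shaker, bowl and brush stand upright and unmoved in the side camera picture. I did not measure them. In the last top picture the arm hid the bottle, the shaker and the bowl.
- **Arm:** it ended clear of everything, with the force readings near zero.

Pushing the stiff wheel left the gripper tilted about 5 to 6°, which did not hinder the work. My first attempt at the wheel used steps too small to turn it much, so I pushed again with larger ones.

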